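Lock out the extractor fan with the curved hook

ROBOT

A 6-joint arm with a two-finger parallel gripper is mounted at the origin on the work surface. World frame = base frame: x ahead of the robot, y to its left, z up, the work surface at z = 0. Lengths are in m, angles in rad, forces in N, time in s.
With the tool pointing down it reaches from about 0.35 to 0.85 m from the base axis. Payload 8.1 kg.
Tool frame: the origin (TCP) lies at the centre of the arm's flange, where the gripper is bolted on; the fingertips stand 186 mm ahead of it and the grasp point (between the pads) lies 167 mm ahead of it (robot.grasp_offset is the distance from the TCP to the grasp point, in m); z points along the fingers, y is the line along which they close (so a half turn about z gives the same grasp; the last joint's range is limited). The gripper opens to 93 mm and grips with 3 to 60 N. Pads are 15 mm wide; open, the fingers measure 128 mm over their backs; the gripper's body (75 mm by 188 mm) begins 65 mm behind the grasp point.
Start: joints at [1.143, 0.13, 1.488, -0, 1.523, -0.085], TCP at [0.202, 0.565, 0.405] pointing down, gripper open.
Joint ranges: [-2.96, 2.96], [-0.89, 2.26], [0.02, 2.5], [-1.34, 4.48], [0, 2.73], [-2.66, 2.66]. Speed limits (rad/s): [2.39, 2.39, 2.79, 3.14, 3.14, 3.14].

INTERFACE

Orientations are given as a rotation vector (axis times angle).
In Python, from plant import robot gives the robot as it stands.
- The arm moves only by the tool drive_tool, never from a script. Its argument "moves" is one flat list of numbers, 7 for each row, row after row: the finger opening in mm, from 0 to 93, then the shift along the tool's x, y, z in mm, then the turn, a rotation vector about the tool's x, y, z in degrees. A call has 1 to 8 rows; each row shifts and turns the commanded pose from where the row before left it, along the tool's axes as they then stand; what a row does not reach is not made up. A row lasts 1/10 s, in which the tool goes at most 50 mm and 8.59 degrees, less where a joint would pass 70% of its speed; a pose out of reach is approached as far as the arm can. A call is refused whole if a number of a shift passes 50 or a number of a turn 8.59, either way. A call with a gripper value outside its range is refused whole. The fingers move at their own pace and stop on an object; "grip_force" is the grip in N (left out, the last holds). Time passes only in rows, so rows that do not move let the fingers close. It gives the time, the measured TCP pose, the force, the opening and the grip force at its end, in the units of the state.
- robot.read_state(): the state, without advancing time (a new reading comes with each control period).
- robot.read_camera(name): name is "side" or "top" or "wrist"; returns a dict with "color" (480x640x3 uint8, red, green, blue), "depth" (480x640 float32, m along the optical axis (not along the pixel's ray), 0 where there is no reading), "mtx" (3x3 intrinsics, pixels), "R" (3x3) and "t" (3): a world point X has camera coordinates R X + t. Camera axes: x right, y down, z forward; pixel columns grow to the right and rows downward; lengths in m; the calibration is good to about 2 mm. A picture is of the moment at which its call begins.
- robot.close_job(): hands the job in; it is judged then, once.
The state is a dict: "t": time; "q": joint angles; "dq": joint speeds; "joint_torque": joint torques, N m; "tool_pos": TCP position; "orientation": TCP orientation; "force": force on the tool from outside, world axes, zero at the start; "wrist_torque": the same for the moment, N m; "opening": finger opening in m; "gripper_force": force on a finger pad.
Only numpy, scipy, OpenCV 4.12 (cv2) and the standard library are available. Lean on these libraries where they do the work, as an engineer would, in place of code of your own. Each camera call takes 0.05 s, during which the arm holds its last target. There are 200 camera calls.

TASK

Lock out the extractor fan for cleaning: push its toggle switch fully down to off, then take the red-handled lockout hook and swing its curved arm through the brass ring and on into the blue socket, following the curve of the arm, until you feel it bed on the sprung rubber buffer hidden inside; press it there gently, with about 6 N for half a second and never more than 12 N, and do not force it against the ring. Let go and leave the hook standing upright on the counter, still through the ring with its tip in the socket, the switch off, and the plate, pot lid, spatula and salt jar not pushed about.

Things in the scene. Friction and masses are not known exactly. Their poses are not given: they have to be found in the camera images.
- station: isolator station fixed on the counter: 8 mm steel floor plates, at the back a tiled upright 92 wide, 145 high bearing the switch (plate face at x = 111 mm), a brass ring and a blue curved socket. Origin on the counter at the centre of the locking arc (see arc_centre); x from the front towards the upright, z up. Floor plates: y below -32 for x -28 to 115, y below 1 for x 20 to 115
- arc_centre (a point): centre of the locking arc, on the counter, axes as the station: a level circle of 50 mm radius, 30 mm above the counter, through ring and socket. Angles counter-clockwise seen from above, from x: ring 250 deg, socket mouth 280, socket end 345. The hook goes in counter-clockwise, its foot sliding on the bare counter (or lifted 1 to 2 mm)
- switch_tip (a point): centre of the black ball (20 mm diameter) at the end of the steel toggle (11 mm thick, 60 mm from pivot to ball centre), which sticks out of the switch plate towards the front
- switch_pivot (a point): pivot of the toggle, 105 mm above the counter, on the switch plate, at station x = 115, y = -35 mm
- fan_switch (a joint): angle of the toggle: 0 = fully up (fan on, 0.4 rad above level), 0.8 = fully down (off, 0.4 rad below level); its start varies a little; stiff, moves at about 2 to 3 N at the ball and stays where it is left
- lock_ring: brass ring standing upright on a short stem: 15 mm inside diameter, 7 mm thick wire, outside diameter 30 mm. Origin at the centre of the ring, 30 mm above the counter; x is its axis, pointing the way the hook goes in; z up
- socket: blue curved tunnel, 20 mm wide and 36 mm high inside (from 8 to 44 mm above the counter), walls and roof 4 mm, roof top 48 mm above the counter. Origin at the middle of its mouth, 30 mm above the counter; x points inwards along the arc; z up
- buffer: fixed back plate of the socket, carrying the sprung rubber pad inside; origin and axes as the station (does not show where the pad is). The pad's face stands across the arc anywhere from 292 to 320 deg (10 to 35 mm inside the mouth), set differently each time and unseen: find it by feel. It yields about 0.22 mm per N along the arc, up to 8 mm, and springs back: ease off before letting go
- hook: loose lockout hook, 0.2 to 0.33 kg, standing: round foot 48 mm diameter, 10 high; red handle 26 x 26 mm (sides along x, y) up to 94 mm high; curved arm of 8 mm steel bar, axis 30 mm up. Origin under the foot on the handle's axis, z up. Arm: arc of 50 mm radius about (50, 0), from the handle (180 deg) counter-clockwise for 130 deg; its rounded end is 4 mm on, at 134.6 deg from the handle
- hook_tip (a point): very end of the hook's arm
- hook_centre (a point): centre of the hook's arc, at the level of the foot's underside; lies on the station's origin when the hook sits properly on the locking arc
- plate: white melamine plate, 240 mm diameter, 22 high; bystander. Origin at its underside
- pot_lid: stainless pot lid with a black knob, 184 mm diameter, 55 high; bystander. Origin at its underside
- spatula: orange spatula, 300 mm long, 12 thick, lying flat; bystander. Origin at its underside, near its middle
- salt_jar: glass jar with a wooden cap, 64 mm diameter, 90 high; bystander. Origin at its underside
Not all that is in view belongs to the job. What is meant by the station is not green, and is the smaller of those in its own colour.

How it is judged:
On the way, in this order (a step that is already met when the one before it is completed fails the run):
1. the switch is down (off): joint above 0.7 (value of joint fan_switch above 0.7 rad), for 0.1 s.
2. the hook's tip has come through the ring, within 7 mm of its axis (x of hook_tip in the frame of lock_ring above 0.006 m and distance between hook_tip and lock_ring below 0.02 m and z of hook_tip in the frame of lock_ring between -0.007 and 0.007 m and y of hook_tip in the frame of lock_ring between -0.007 and 0.012 m), for 0.05 s.
3. the hook is pressed on the buffer with more than 3 N for 0.2 s (contact force between hook and buffer above 3 N), for 0.2 s.
At the end, for the whole second after the job is handed in: the switch is down (joint above 0.7 rad); the hook stands still and upright (within 5 degrees) on the counter with its arc's centre within 10 mm of the station's origin and its tip at least 4 mm inside the socket's mouth (value of joint fan_switch above 0.7 rad and x of hook_tip in the frame of socket above 0.004 m and distance between hook_tip and socket below 0.045 m and horizontal distance between hook_centre and station below 0.01 m and angle between hook's own z axis and vertical below 0.09 rad and height (world z) of hook below 0.004 m and linear speed of hook below 0.01 m/s and angular speed of hook below 0.1 rad/s); the robot touches nothing.
It fails at once if the hook is pressed on the buffer with more than 13 N (contact force between hook and buffer above 13 N).
It fails at once if the hook is forced against the ring with more than 20 N (contact force between hook and lock_ring above 20 N).
It fails at once if the plate, pot lid, spatula or salt jar is moved by more than 40 mm (distance of any of plate, pot_lid, spatula, salt_jar from where it was at the start of the episode above 0.04 m).
It also fails if it takes over 72 s, if anything falls off the work surface, if the arm or the gripper's body presses on something with over 40 N, if the wrist force passes 120 N, or if a joint passes its speed limit or range.

## Working session

There is one attempt and no reset: what is moved stays moved. The work goes in short steps, Python scripts to look and compute and a tool call to move; the robot and the scene stay as the last step left them, time stands still between calls to the robot, and variables do not carry over. Pictures are saved under pics/ and viewed, at most 10 in all, crops included, and the job is handed in when it is done.

Besides the shell and the picture viewer there is one more tool, called after "Call:" as name(argument=value, ...), one argument or row to a line, values as JSON. drive_tool: Moves the arm, as the interface text tells. Its arguments: {"type":"object","properties":{"moves":{"type":"array","items":{"type":"number"}},"grip_force":{"type":"number"}},"required":["moves"]}

```bash
mkdir -p pics; cat > h.py <<'E'
import numpy as np, cv2
from plant import robot
def snap(n,f):
    c=robot.read_camera(n); cv2.imwrite(f'pics/{f}.png',c['color'][:,:,::-1]); np.savez(f'pics/{f}.npz',**c); return c
def load(f): return dict(np.load(f'pics/{f}.npz'))
def px(c,u,v,z=None):
    K=c['mtx'];r=np.linalg.inv(K)@[u,v,1.]
    if z is None:
        p=c['depth'][int(v)-1:int(v)+2,int(u)-1:int(u)+2]; d=np.median(p[p>0]) if (p>0).any() else np.nan
    else:
        o=-c['R'].T@c['t'];rr=c['R'].T@r; d=(z-o[2])/rr[2]
    return c['R'].T@(r*d-c['t'])
def proj(c,X):
    p=c['mtx']@(c['R']@np.array(X)+c['t']); return p[:2]/p[2]
E
python3 - <<'E'
from h import *
for n in['top','side']:
    c=snap(n,n+'0'); print(n,-c['R'].T@c['t'],c['R'][2])
s=robot.read_state();print(s['t'],s['tool_pos'],s['orientation'])
E
```

```text
top [ 0.30660763 -0.02672278  1.31593798] [ 0.1409938  -0.01231884 -0.98993383]
side [-0.0079484  -0.81506817  0.90974918] [ 0.40063498  0.6490754  -0.64667823]
0.1 [0.20156713 0.56491845 0.40381066] [-5.35735340e-01 -3.09515217e+00  2.41171086e-03]
```

View pics/top0.png

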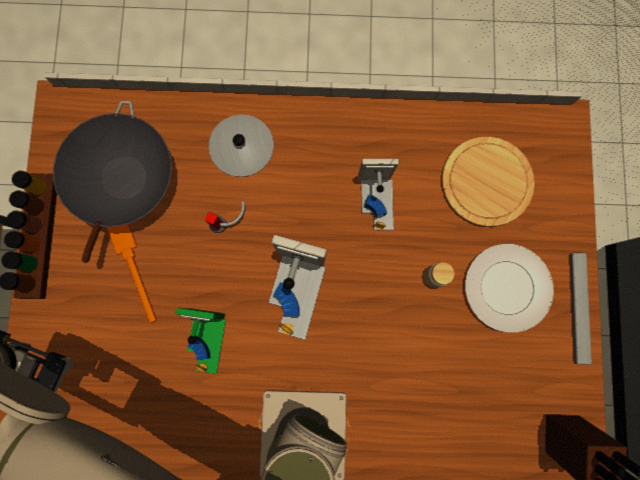

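View pics/side0.png

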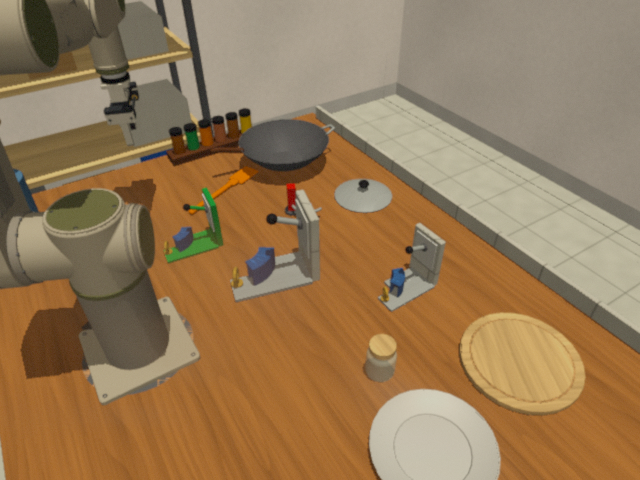

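Three stations are in view in the top picture: green at (202,342), large grey at (298,290) and small grey at (378,195). The one meant is not green and is the smaller of the two grey ones, so it is (378,195). The hook is at (213,218), with its arm running to about (243,205). I'll enlarge both to confirm.

```bash
python3 - <<'E'
from h import *
t=load('top0');s=load('side0')
a=t['color'][145:240,345:412];b=t['color'][190:245,190:260];c=s['color'][215:315,365:450]
f=lambda i,w,h:cv2.resize(i,(w,h),interpolation=cv2.INTER_CUBIC)
im=np.zeros((600,800,3),np.uint8)
im[:570,:402]=f(a,402,570); im[:275,410:760]=f(b,350,275); im[280:580,410:665]=f(c,255,300)
cv2.imwrite('pics/crop1.png',im[:,:,::-1])
for n,u,v in[('upr L',361,161),('upr R',397,161),('ball',380,188)]: print(n,px(t,u,v))
for n,u,v,z in[('foot hook',217,222,.01),('tip',243,203,.03)]: print(n,px(t,u,v,z))
print('handle',px(t,212,218))
E
```

```text
upr L [ 0.70173416 -0.12683043  0.13051654]
upr R [ 0.70113717 -0.21710719  0.1418683 ]
ball [ 0.63208002 -0.17617388  0.13203098]
foot hook [0.5543337  0.25575819 0.01      ]
tip [0.60543807 0.18411109 0.03      ]
handle [0.54827132 0.25084403 0.09486817]
```

View pics/crop1.png

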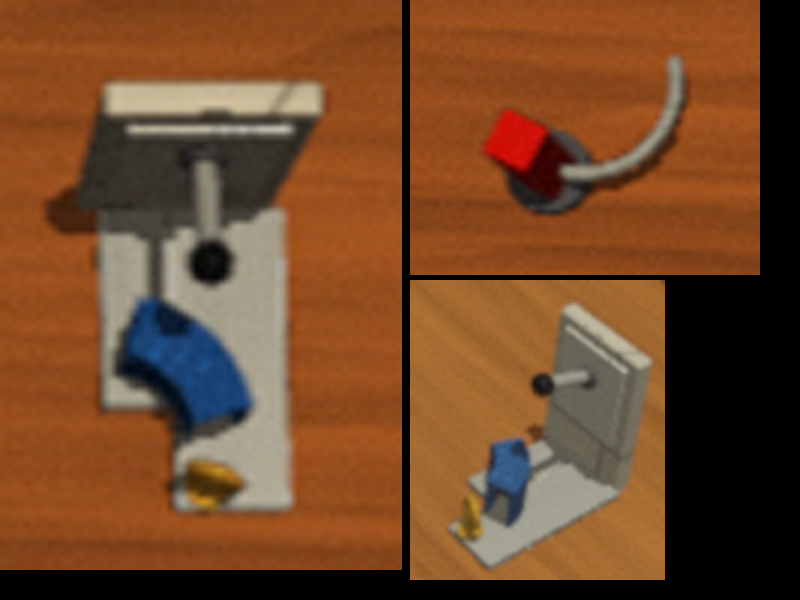

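The crop shows the small grey station has the stated 92 mm upright. In it, the ball is at crop (210,262), the ring at (212,483), the socket mouth at (215,420) and the hook arm is clear. Next I'll fit the station pose from the floor plate corners.

```bash
python3 - <<'E'
from h import *
t=load('top0')
for n,u,v,z in[('stepfront(20,1)',102,408,.008),('notch(20,-32)',175,408,.008),('nf(-28,-32)',178,510,.008),('frontR',290,510,.008),('uprTLback',105,83,.145),('uprTRback',322,83,.145),('TLfront',104,114,.145),('TRfront',321,114,.145),('ball',211,262,.128),('ringtop',212,470,.045)]:
    print(n,px(t,345+u/6,145+v/6,z).round(4))
print('--hook')
for n,u,v,z in[('h1',505,110,.094),('h2',549,128,.094),('h3',485,147,.094),('h4',525,172,.094),('tip',675,60,.03),('mid',668,130,.03),('mid2',625,168,.03)]:
    print(n,px(t,190+(u-410)/5,190+v/5,z).round(4))
# scene clearance
for n,u,v in[('knob',239,141),('jar',440,273)]: print(n,px(t,u,v))
E
```

```text
stepfront(20,1) [ 0.5932 -0.1428  0.008 ]
notch(20,-32) [ 0.5943 -0.1766  0.008 ]
nf(-28,-32) [ 0.5464 -0.1787  0.008 ]
frontR [ 0.5481 -0.2303  0.008 ]
uprTLback [ 0.7027 -0.1293  0.145 ]
uprTRback [ 0.7059 -0.2208  0.145 ]
TLfront [ 0.6892 -0.1291  0.145 ]
TRfront [ 0.6924 -0.2205  0.145 ]
ball [ 0.6315 -0.1771  0.128 ]
ringtop [ 0.5584 -0.1894  0.045 ]
--hook
h1 [0.5639 0.2597 0.094 ]
h2 [0.5552 0.2366 0.094 ]
h3 [0.5442 0.2687 0.094 ]
h4 [0.5318 0.2474 0.094 ]
tip [0.6082 0.1843 0.03  ]
mid [0.5693 0.186  0.03  ]
mid2 [0.5475 0.208  0.03  ]
knob [0.772333   0.20036364 0.05327503]
jar [ 0.42501769 -0.33834756  0.09007258]
```

The fit gives a consistent station pose: origin (0.573,-0.145), yaw about 2.1°. The hook handle is at (0.549,0.253), yaw about -26°. I'll move over the hook and look with the wrist camera on the way.

Call:
drive_tool(
  moves=[0,-45,-20,-5,0,0,0,0,-45,-20,-5,0,0,0,0,-45,-20,-5,0,0,0,0,-45,-20,-5,0,0,0,0,-45,-20,-5,0,0,0,0,-45,-20,-5,0,0,0,0,-45,-20,-5,0,0,0,0,-45,-20,-5,0,0,0],
)

```text
t: 0.9
tool_pos: [0.488, 0.2917, 0.4446]
orientation: [-0.536, -3.095, 0.0]
force: [1.4, 1.1, 0.3]
opening: 0.0336
gripper_force: 0.0
```

```bash
python3 - <<'E'
from h import *
c=snap('wrist','w1'); s=robot.read_state(); print(s['t'],s['tool_pos'],s['orientation'],s['q'])
print(-c['R'].T@c['t'],c['R'][2]); print(proj(c,[.549,.253,.094]))
t=load('top0');print(px(t,299,243),px(t,276,241),px(t,325,250))
E
```

```text
0.95 [0.49236512 0.28678157 0.44526727] [ 0.54233889  3.09077262 -0.00396659] [ 0.43883688  0.0345248   1.51597794 -0.00413675  1.589601   -0.78463634]
[0.42168802 0.31547091 0.42422274] [ 0.24074545 -0.08604678 -0.96676656]
[311.95378938 288.39993648]
[0.4740883  0.02036148 0.20337288] [0.47695903 0.07404508 0.20423688] [ 0.45959208 -0.04077422  0.20294182]
```

View pics/w1.png

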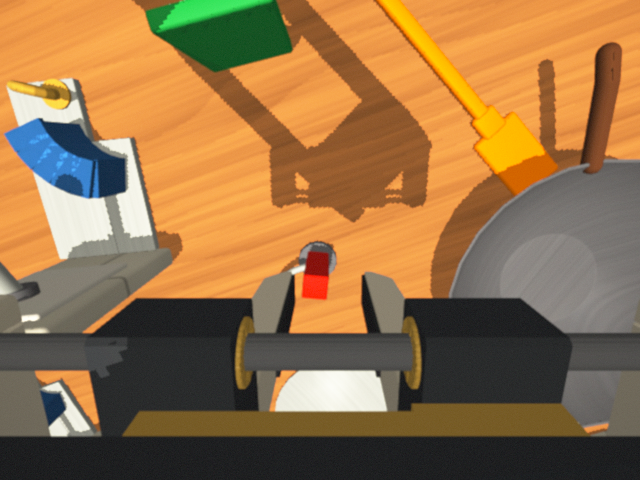

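The wrist picture shows the hook at (316,285), within about 4 px of where my estimate puts it. On to the switch.

Call:
drive_tool(
  moves=[0,-26,-35,0,0,0,0,0,-26,-35,0,0,0,0,0,-26,-35,0,0,0,0,0,-26,-35,0,0,0,0,0,-26,-35,0,0,0,0,0,-26,-35,0,0,0,0,0,-26,-35,0,0,0,0,0,-26,-35,0,0,0,0],
)

```text
t: 1.75
tool_pos: [0.5888, -0.0417, 0.4443]
orientation: [-0.536, -3.095, -0.0]
force: [0.5, 0.7, 0.2]
opening: 0.0009
gripper_force: 0.0
```

Call:
drive_tool(
  moves=[0,-25,-35,20,0,0,0,0,-25,-35,20,0,0,0,0,-20,-30,20,0,0,0,0,0,0,0,0,0,0,0,0,0,0,0,0,0],
)

```text
t: 2.25
tool_pos: [0.6207, -0.1584, 0.3831]
orientation: [-0.538, -3.092, -0.001]
force: [0.6, -0.6, -0.1]
opening: 0.0004
gripper_force: 0.0
```

```bash
python3 - <<'E'
from h import *
c=snap('wrist','w2'); s=robot.read_state(); print(s['t'],s['tool_pos'],s['orientation'],s['force'])
print(-c['R'].T@c['t'],c['R'][2])
O=np.array([.5732,-.1453]);y=.037;R=np.array([[np.cos(y),-np.sin(y)],[np.sin(y),np.cos(y)]])
for n,p,z in[('ring',[-17.1,-47],.03),('ball',[60,-35],.128),('notch',[20,-32],.008),('nf',[-28,-32],.008),('sf',[20,1],.008),('ringtop',[-17.1,-47],.045)]: print(n,proj(c,[*(O+R@(np.array(p)/1e3)),z]).round(1))
E
```

```text
2.3 [ 0.62097403 -0.15752102  0.38449855] [-5.36245875e-01 -3.09462361e+00 -9.36544618e-04] [-0.50172235  0.0953828   0.14608534]
[ 0.55443885 -0.13448009  0.36297933] [ 0.23843354 -0.08507677 -0.96742513]
ring [269.9 170.7]
ball [308. 276.]
notch [301.9 198. ]
nf [282.9 152.9]
sf [332.1 185.8]
ringtop [267.3 171.8]
```

View pics/w2.png

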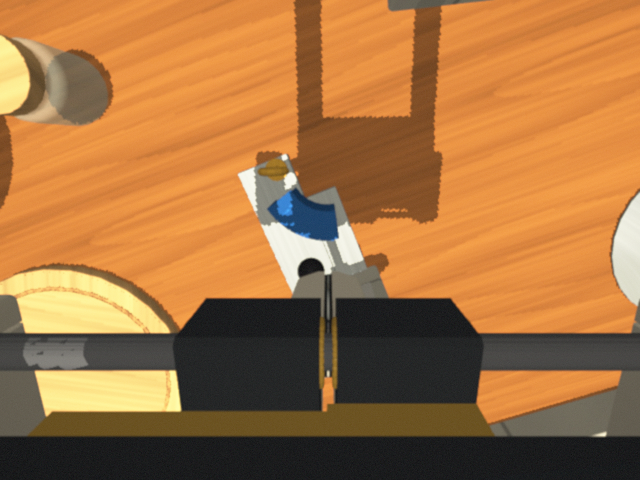

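The prediction and picture agree to within about 3 px at the ring (272,170), and the plate corner is at (285,154). Next I'll push the switch.

Call:
drive_tool(
  moves=[0,-17,-15,0,0,0,0,0,0,0,25,0,0,0,0,0,0,25,0,0,0,0,0,0,10,0,0,0,0,0,0,8,0,0,0,0,0,0,8,0,0,0,0,0,0,8,0,0,0,0,0,0,6,0,0,0],
)

```text
t: 3.1
tool_pos: [0.6322, -0.1777, 0.2951]
orientation: [0.535, 3.095, -0.0]
force: [-1.4, 0.6, 2.1]
opening: -0.0
gripper_force: 1.2
```

Call:
drive_tool(
  moves=[0,0,0,5,0,0,0,0,0,0,5,0,0,0,0,0,0,4,0,0,0,0,0,0,3,0,0,0,0,0,0,0,0,0,0],
)

```text
t: 3.6
tool_pos: [0.6323, -0.1778, 0.2779]
orientation: [0.536, 3.094, -0.0]
force: [1.6, -0.3, 1.3]
opening: 0.0004
gripper_force: 0.5
```

Call:
drive_tool(
  moves=[0,0,0,1,0,0,0,0,0,0,1,0,0,0,0,0,0,1,0,0,0,0,0,0,0,0,0,0],
)

```text
t: 4.0
tool_pos: [0.6324, -0.1779, 0.2773]
orientation: [0.535, 3.094, -0.001]
force: [-3.3, 2.7, 14.7]
opening: 0.0002
gripper_force: 7.4
```

```bash
python3 - <<'E'
from h import *
s=robot.read_state(); print(s['t'],s['tool_pos'],s['force'])
c=load('w2');t=load('top0');print(px(c,311,268),px(t,380,188))
c=snap('side','s2')
cv2.imwrite('pics/s2c.png',cv2.resize(c['color'][210:310,370:450,::-1],(480,600),interpolation=cv2.INTER_CUBIC))
E
```

```text
4.0 [ 0.63239364 -0.17791469  0.27731049] [-3.3322216   2.70747291 14.674419  ]
[ 0.62873295 -0.1734995   0.13057509] [ 0.63208002 -0.17617388  0.13203098]
```

View pics/s2c.png

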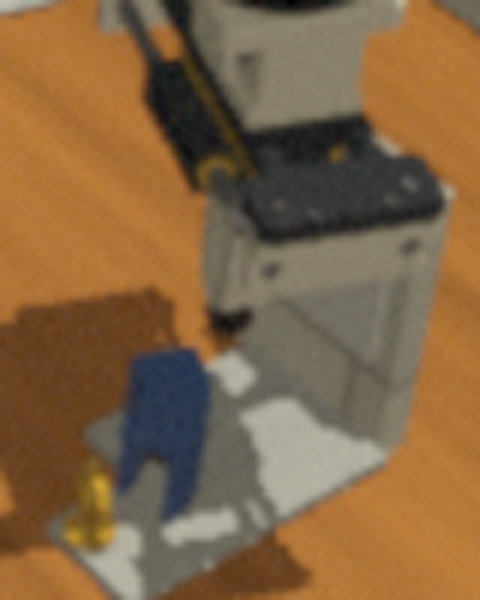

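The push force rose to 14.7 N at fingertip height 0.091, so the toggle is on its lower stop. In the crop the ball is low, at (230,320). Back to the hook.

Call:
drive_tool(
  moves=[0,0,0,-20,0,0,0,0,0,0,-45,0,0,0,60,0,0,-45,0,0,0,60,10,20,-35,0,0,0,60,21,38,-15,0,0,0,60,21,38,-5,0,0,0,60,21,38,0,0,0,0,60,21,38,0,0,0,0],
)

```text
t: 4.85
tool_pos: [0.6005, 0.0172, 0.4397]
orientation: [-0.537, -3.095, 0.001]
force: [1.3, 0.3, 0.5]
opening: 0.0443
gripper_force: 0.0
```

Call:
drive_tool(
  moves=[60,21,38,0,0,0,0,60,21,38,0,0,0,0,60,21,38,0,0,0,0,60,21,38,10,0,0,0,60,21,38,20,0,0,0,60,12,17,20,0,0,0,60,0,0,0,0,0,0],
)

```text
t: 5.55
tool_pos: [0.5585, 0.2524, 0.3853]
orientation: [-0.529, -3.09, 0.005]
force: [-0.9, 0.0, -0.2]
opening: 0.0601
gripper_force: 0.0
```

```bash
python3 - <<'E'
from h import *
c=snap('wrist','w3'); s=robot.read_state(); print(s['t'],s['tool_pos'],s['orientation'],s['force'])
p=proj(c,[.549,.253,.094]);q=proj(c,[.608,.184,.03]);print(p,q)
u,v=((p+q)/2).astype(int);u0=max(0,min(640-200,u-100));v0=max(0,min(330,v-75))
cv2.imwrite('pics/w3c.png',cv2.resize(c['color'][v0:v0+150,u0:u0+200,::-1],(800,600),interpolation=cv2.INTER_CUBIC));print(u0,v0)
E
```

```text
5.6 [0.55950174 0.25098686 0.38728535] [-0.53115558 -3.09214182  0.00433053] [-0.48439767  0.19217279 -0.86890434]
[325.75015763 226.4180788 ] [282.1019489  287.45843514]
203 181
```

View pics/w3c.png

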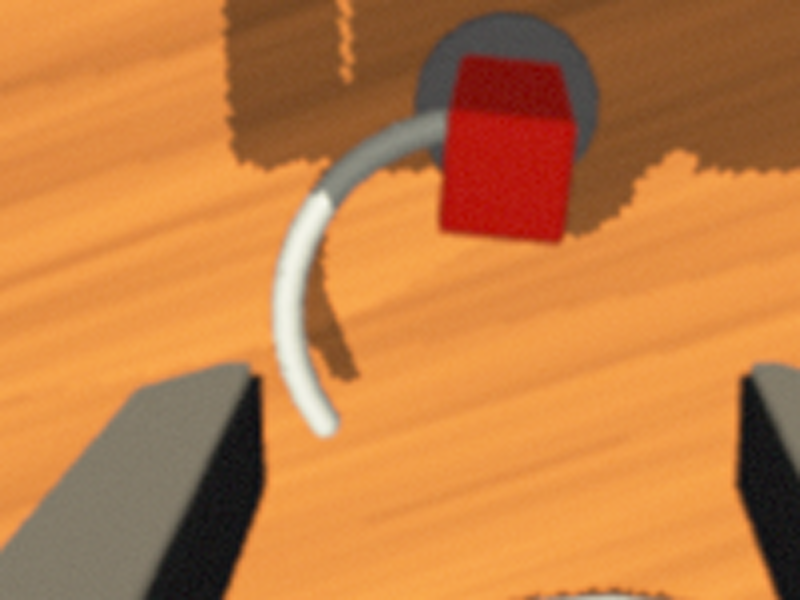

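The crop shows the handle's top face with corners (451,110), (577,122), (560,243) and (439,230), and the arm end at (325,437). The foot's left and right edges are at x = 415 and 599.

```bash
python3 - <<'E'
from h import *
from scipy.optimize import least_squares
c=load('w3')
obs=[]
H=[([-13,13],451,110),([-13,-13],577,122)]
# observed corners -> world
P=[px(c,203+u/4,181+v/4,.094)[:2] for u,v in[(451,110),(577,122),(560,243),(439,230)]]
P=np.array(P);print(P.round(4),P.mean(0)); e=[P[(i+1)%4]-P[i] for i in range(4)];print([ (np.degrees(np.arctan2(*v[::-1])).round(1),np.linalg.norm(v).round(4)) for v in e])
tip=px(c,203+325/4,181+437/4,.03)[:2]; d=tip-P.mean(0);print('tip',tip,np.linalg.norm(d),np.degrees(np.arctan2(d[1],d[0]))+22.7)
a=[px(c,203+u/4,181+v/4,.03)[:2] for u,v in[(325,432),(288,290),(400,130),(325,190)]]
cc=least_squares(lambda x:[np.hypot(*(p-x))-.05 for p in a],[.594,.231]).x
hc=P.mean(0);print('centre',cc,np.linalg.norm(cc-hc),np.degrees(np.arctan2(*(cc-hc)[::-1])))
s=robot.read_state();print(s['tool_pos'])
E
```

```text
[[0.5329 0.2504]
 [0.5433 0.2729]
 [0.5654 0.2618]
 [0.5549 0.2399]] [0.54912407 0.25625552]
[(np.float64(65.1), np.float64(0.0248)), (np.float64(-26.5), np.float64(0.0247)), (np.float64(-115.7), np.float64(0.0243)), (np.float64(154.4), np.float64(0.0244))]
tip [0.6115962  0.18496523] 0.09478962884785247 -26.07171595473464
centre [0.59392149 0.23391843] 0.05005751912873648 -26.501968174818764
[0.55950174 0.25098686 0.38728535]
```

Call:
drive_tool(
  moves=[60,11,0,20,0,0,6.3,60,0,0,40,0,0,0,60,0,0,40,0,0,0,60,0,0,20,0,0,0,60,0,0,0,0,0,0],
)

```text
t: 6.1
tool_pos: [0.5495, 0.2518, 0.2665]
orientation: [-0.706, -3.056, 0.006]
force: [-0.4, 0.5, -0.3]
opening: 0.0603
gripper_force: 0.0
```

```bash
python3 - <<'E'
from h import *
s=robot.read_state(); print(s['t'],s['tool_pos'],s['orientation'],s['force'],s['q'])
E
```

```text
6.1 [0.54948924 0.2518014  0.2665161 ] [-0.7063257  -3.05604812  0.00614202] [-0.40537836  0.52066462 -0.2753045 ] [ 3.45071590e-01  2.49324394e-01  1.61272869e+00 -6.23148703e-04
  1.28584366e+00 -7.71276597e-01]
```

Call:
drive_tool(
  moves=[60,0,3,15,0,0,0,60,0,0,9,0,0,0,60,0,0,0,0,0,0,20,0,0,0,0,0,0,20,0,0,0,0,0,0,20,0,0,0,0,0,0,20,0,0,0,0,0,0],
  grip_force=40,
)

```text
t: 6.8
tool_pos: [0.5518, 0.2566, 0.2463]
orientation: [0.705, 3.061, 0.001]
force: [0.2, -0.6, -0.8]
opening: 0.0329
gripper_force: 0.0
```

```bash
python3 - <<'E'
from h import *
s=robot.read_state(); print(s['t'],s['tool_pos'],s['orientation'],s['force'],s['opening'],s['gripper_force'])
E
```

```text
6.8 [0.55177754 0.25661932 0.24629968] [7.04782005e-01 3.06077542e+00 7.41588831e-04] [ 0.23520974 -0.63564459 -0.77937205] 0.03289045140445119 0.0
```

Call:
drive_tool(
  moves=[20,0,0,0,0,0,0,20,0,0,0,0,0,0,20,0,0,-10,0,0,0,20,0,0,-40,0,0,0,20,0,0,-40,0,0,8.4,20,0,0,0,0,0,8.4,20,0,0,0,0,0,8.4,20,0,0,0,0,0,8.4],
)

```text
t: 7.6
tool_pos: [0.5515, 0.2566, 0.3366]
orientation: [1.568, 2.722, 0.001]
force: [0.5, -0.7, -2.3]
opening: 0.0259
gripper_force: 40.0
```

Call:
drive_tool(
  moves=[20,0,0,0,0,0,8.4,20,0,0,0,0,0,8.4,20,0,0,0,0,0,0,20,0,0,0,0,0,0],
)

```text
t: 8.0
tool_pos: [0.5515, 0.2565, 0.3358]
orientation: [-1.936, -2.474, 0.0]
force: [0.2, -0.1, -3.5]
opening: 0.0258
gripper_force: 40.0
```

```bash
python3 - <<'E'
from h import *
s=robot.read_state(); print(s['t'],s['tool_pos'],s['orientation'],s['force'],s['opening'],s['gripper_force'],s['q'])
E
```

```text
8.0 [0.55153137 0.25650873 0.33583565] [-1.93580956e+00 -2.47411747e+00  2.09273505e-04] [ 0.18522465 -0.09170126 -3.47046294] 0.025788904738023442 39.98521864414215 [3.51033332e-01 1.93012619e-01 1.54557120e+00 6.42385732e-05
 1.40320502e+00 1.08089843e-01]
```

Call:
drive_tool(
  moves=[20,-42,6,0,0,0,0,20,-42,6,0,0,0,0,20,-42,6,0,0,0,0,20,-42,6,0,0,0,0,20,-36,-20,0,0,0,0,20,-36,-20,0,0,0,0,20,-36,-20,0,0,0,0,20,-36,-20,0,0,0,0],
)

```text
t: 8.8
tool_pos: [0.5702, -0.0614, 0.3358]
orientation: [1.936, 2.474, 0.0]
force: [1.2, 0.5, -2.9]
opening: 0.0256
gripper_force: 40.0
```

Call:
drive_tool(
  moves=[20,-35,-19,0,0,0,0,20,0,0,20,0,0,0,20,0,0,20,0,0,0,20,0,0,0,0,0,0,20,0,0,0,0,0,0],
)

```text
t: 9.3
tool_pos: [0.5605, -0.0983, 0.2957]
orientation: [-1.938, -2.471, 0.001]
force: [0.2, 0.0, -2.3]
opening: 0.0257
gripper_force: 40.0
```

```bash
python3 - <<'E'
from h import *
s=robot.read_state(); print(s['t'],s['tool_pos'],s['orientation'],s['force'])
c=snap('wrist','w4');t=snap('top','t4')
f=lambda i,w,h:cv2.resize(i,(w,h),interpolation=cv2.INTER_CUBIC)
im=np.zeros((600,800,3),np.uint8); im[:330,:440]=c['color'][60:390,100:540]; 
print(proj(c,[.5578,-.1929,.03]),proj(t,[.5578,-.1929,.03]))
im[:600,450:800]=f(t['color'][140:260,340:410],350,600)
cv2.imwrite('pics/c4.png',im[:,:,::-1])
E
```

```text
9.3 [ 0.56053375 -0.09826303  0.2957412 ] [-1.93806570e+00 -2.47124275e+00  6.43674465e-04] [ 0.22930423  0.03468144 -2.30992762]
[295.80532684 355.58449702] [380.91033755 224.62628935]
```

View pics/c4.png

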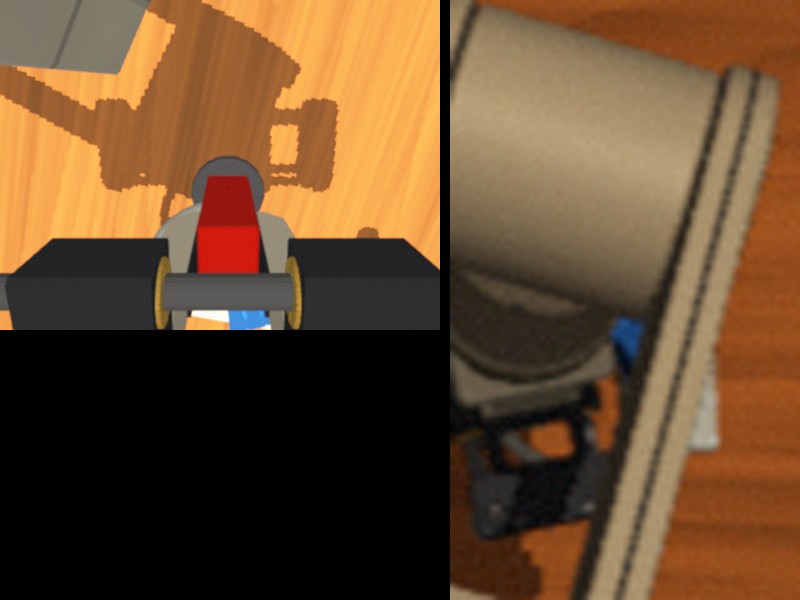

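In the wrist part of the crop, the handle's top edge spans (197,225)–(260,225) and the foot's far rim is at (228,157). The top view is blocked by the arm. I'll work out the in-hand offset from these.

```bash
python3 - <<'E'
from h import *
c=load('w4'); T=np.array([.56053,-.09826]); a=np.radians(13.8)
ty=np.array([np.cos(a),np.sin(a)]);tx=np.array([-np.sin(a),np.cos(a)])
for n,u,v,z,off in[('edge',328.5,285,.144,13),('edgeL',297,285,.144,13),('edgeR',360,285,.144,13),('foot',328,217,.06,24),('footb',328,217,.05,24)]:
    d=(px(c,u,v,z)[:2]-T)*1e3; print(n,'x',(d@tx-off).round(1),'y',(d@ty).round(1))
# depth check
print(px(c,328,300),px(c,328,275))
# side image
s=snap('side','s4')
for n,p in[('ring',[.5578,-.1929,.03]),('org',[.573,-.145,.03])]: print(n,proj(s,p))
f=cv2.resize(s['color'][225:325,350:450,::-1],(600,600),interpolation=cv2.INTER_CUBIC);cv2.imwrite('pics/s4c.png',f)
E
```

```text
edge x 3.2 y 0.6
edgeL x 3.2 y -12.1
edgeR x 3.2 y 13.2
foot x 2.9 y 0.3
footb x 0.8 y 0.3
[ 0.5586663  -0.08905648  0.14345175] [ 0.55724771 -0.08331264  0.13056045]
ring [384.94788674 292.96726705]
org [377.97909083 278.89460973]
```

View pics/s4c.png

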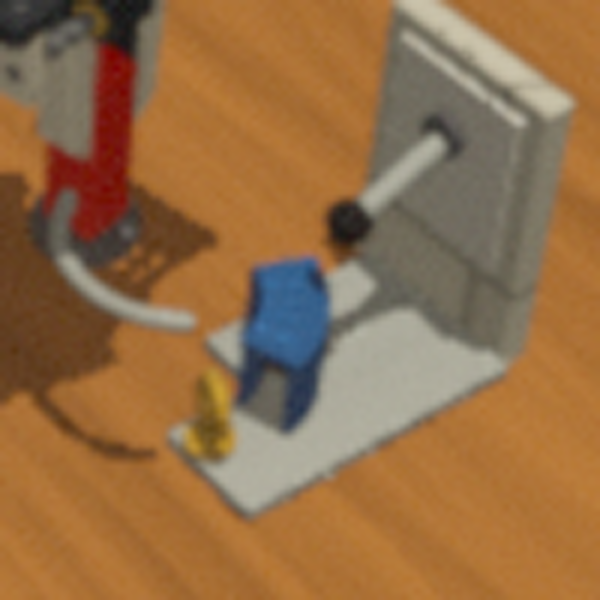

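The side crop shows the toggle down with its ball at (350,222), the arm end at (195,321) and the ring centre near (211,410). The prediction for the ring was (210,408).

```bash
cat > hk.py <<'E'
import numpy as np
O=np.array([.5732,-.1453]);Y=2.1
OX=3.0;OY=.4   # handle in tool, mm
def rot(d):
    a=np.radians(d);return np.array([[np.cos(a),-np.sin(a)],[np.sin(a),np.cos(a)]])
def state(s):
    w=np.array(s['orientation']);ty=90-np.degrees(2*np.arctan2(w[0],w[1]))
    ty=(ty+180)%360-180
    R=rot(ty-90); # hook frame: x=-(tool x).. hook x = ty-90
    h=np.array(s['tool_pos'][:2])+rot(ty)@np.array([OY,OX])/1e3
    hy=ty-90
    return ty,h,h+rot(hy)@[.05,0],h+rot(hy)@[.0851,-.0356],hy
def target(phi): # tool pos and ty for handle at station angle phi
    hy=phi+180+Y; ty=hy+90-360
    h=O+rot(Y)@(rot(phi)@[.05,0]); return h-rot(ty)@np.array([OY,OX])/1e3,ty
E
python3 - <<'E'
from h import *; from hk import *
s=robot.read_state();c=load('s4');z=s['tool_pos'][2]-.2458
ty,h,cc,tip,hy=state(s);print(z,ty,h,cc,tip,hy)
print('tip px',proj(c,[*tip,z+.03]),'obs',350+194/6,225+321/6, px(c,350+194/6,225+321/6,z+.03))
phi=hy-180-Y+360; print('phi',phi,'centre err mm',(cc-O)*1e3, 'tip in station',rot(-Y)@(tip-O)*1e3)
for p in(101,): print(target(p))
for n,q in[('nf',[-.028,-.032]),('notch?',[.02,.001])]: print(n,(proj(c,[*(O+rot(Y)@q),.008])-[350,225])*6)
r=O+rot(Y)@rot(250)@[.05,0];print('ring',r,[((proj(c,[*r,zz])-[350,225])*6).round(0) for zz in(.015,.03,.045)])
E
```

```text
0.05146915971154045 13.750849471457116 [ 0.56098159 -0.09515782] [ 0.5728666  -0.14372474] [ 0.54663023 -0.18628086] -76.24915052854288
tip px [381.07189407 278.17844073] obs 382.3333333333333 278.5 [ 0.54848079 -0.18876371  0.08146916]
phi 101.6508494714571 centre err mm [-0.33339752  1.57525618] tip in station [-28.05361562 -39.97971934]
(array([ 0.5621578 , -0.09961379]), 13.100000000000023)
nf [162.17459727 433.77235941]
notch? [200.17439088 339.62909872]
ring [ 0.55783217 -0.19287972] [array([207., 433.]), array([210., 408.]), array([212., 382.])]
```

Call:
drive_tool(
  moves=[20,-1.7,0.7,15,0,0,0,20,0,0,15,0,0,0,20,0,0,10,0,0,0,20,0,0,7,0,0,0,20,0,0,0,0,0,0,20,0,0,0,0,0,0],
)

```text
t: 10.05
tool_pos: [0.5618, -0.0999, 0.2485]
orientation: [-1.941, -2.47, 0.0]
force: [0.0, -0.3, -3.2]
opening: 0.0257
gripper_force: 40.0
```

```bash
python3 - <<'E'
from h import *; from hk import *
c=snap('side','s5');s=robot.read_state();z=s['tool_pos'][2]-.2458
ty,h,cc,tip,hy=state(s);print(s['t'],z,ty,s['force'],s['wrist_torque'],(cc-O)*1e3)
print(((proj(c,[*tip,z+.03])-[360,250])*10).round(0))
cv2.imwrite('pics/s5c.png',cv2.resize(c['color'][250:310,360:420,::-1],(600,600),interpolation=cv2.INTER_CUBIC))
# moves along the arc
P,t0=np.array(s['tool_pos'][:2]),ty
for phi in range(108,160,4):
    q,t1=target(phi); d=rot(-t0)@(q-P)*1e3; print(phi,'x',d[1].round(1),'y',d[0].round(1),'turn',round(-(t1-t0),2)); P,t0=q,t1
E
```

```text
10.1 0.0030823250369600985 13.660947402885455 [-0.00399618  0.35682859 -3.58067712] [-0.00751404 -0.00044414 -0.00898072] [ 0.1650204  -0.17571348]
[203. 426.]
108 x -0.1 y -5.4 turn -6.44
112 x -0.1 y -3.3 turn -4.0
116 x -0.1 y -3.3 turn -4.0
120 x -0.1 y -3.3 turn -4.0
124 x -0.1 y -3.3 turn -4.0
128 x -0.1 y -3.3 turn -4.0
132 x -0.1 y -3.3 turn -4.0
136 x -0.1 y -3.3 turn -4.0
140 x -0.1 y -3.3 turn -4.0
144 x -0.1 y -3.3 turn -4.0
148 x -0.1 y -3.3 turn -4.0
152 x -0.1 y -3.3 turn -4.0
156 x -0.1 y -3.3 turn -4.0
```

View pics/s5c.png

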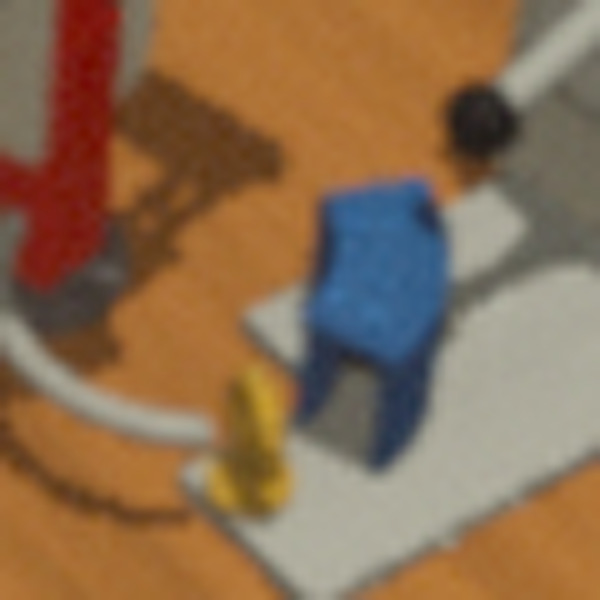

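The side crop shows the tip at (212,429), in line with the ring centre near (252,430), before entry. I'll swing slowly and watch the force.

Call:
drive_tool(
  moves=[20,0,0,2,0,0,0,20,0,-1.7,0,0,0,-2,20,-0.1,-1.7,0,0,0,-2,20,0,-1.6,0,0,0,-2,20,-0.1,-1.7,0,0,0,-2,20,0,-1.7,0,0,0,-2,20,-0.1,-1.6,0,0,0,-2,20,-0.1,-1.7,0,0,0,-2],
)

```text
t: 10.9
tool_pos: [0.551, -0.1042, 0.247]
orientation: [1.624, 2.689, 0.0]
force: [-0.8, -0.1, -3.1]
opening: 0.0258
gripper_force: 40.0
```

```bash
cat > st.py <<'E'
from h import *; from hk import *
s=robot.read_state();z=s['tool_pos'][2]-.2458
ty,h,cc,tip,hy=state(s);phi=hy-180-Y+360;phi=phi%360
v=rot(-Y)@(h-O); 
print(s['t'],'z',z,'phi',phi,'handle ang',np.degrees(np.arctan2(v[1],v[0])),'F',s['force'].round(2),'M',s['wrist_torque'].round(2),'cerr',((cc-O)*1e3).round(2),'tipang',phi+134.6)
q,t1=target(phi); print('corr x,y',((rot(-ty)@(q-np.array(s['tool_pos'][:2])))*1e3)[::-1].round(2))
E
python3 st.py
```

```text
10.9 z 0.0012271371500898465 phi 115.64185938095031 handle ang 115.82718784883164 F [-0.76 -0.1  -3.11] M [ 0.02  0.   -0.01] cerr [ 0.   -0.35] tipang 250.2418593809503
corr x,y [0.31 0.16]
```

Call:
drive_tool(
  moves=[20,0.1,-1.6,0,0,0,-2,20,0,-1.7,0,0,0,-2,20,0,-1.6,0,0,0,-2,20,-0.1,-1.7,0,0,0,-2,20,0,-1.7,0,0,0,-2,20,-0.1,-1.6,0,0,0,-2,20,0,-1.7,0,0,0,-2,20,0,0,0,0,0,0],
)

```text
t: 11.7
tool_pos: [0.5414, -0.1108, 0.247]
orientation: [1.285, 2.866, 0.0]
force: [0.7, 0.5, -2.2]
opening: 0.026
gripper_force: 40.0
```

```bash
python3 st.py
```

```text
11.7 z 0.0012143292623675028 phi 129.58419292783958 handle ang 130.02104290132272 F [ 0.68  0.48 -2.17] M [ 0.04 -0.07  0.  ] cerr [-0.25 -0.3 ] tipang 264.1841929278396
corr x,y [0.06 0.38]
```

Call:
drive_tool(
  moves=[20,0,-1.5,0,0,0,-2,20,0,-1.6,0,0,0,-2,20,-0.1,-1.6,0,0,0,-2,20,-0.1,-1.7,0,0,0,-2,20,0,-1.7,0,0,0,-2,20,-0.1,-1.6,0,0,0,-2,20,0,-1.7,0,0,0,-2,20,0,0,0,0,0,0],
)

```text
t: 12.5
tool_pos: [0.534, -0.1194, 0.2469]
orientation: [0.928, 3.001, -0.0]
force: [0.3, -0.6, -2.4]
opening: 0.0255
gripper_force: 40.0
```

```bash
python3 st.py
```

```text
12.5 z 0.0011245279941989317 phi 143.52513597643556 handle ang 143.95509384790768 F [ 0.26 -0.62 -2.37] M [ 0.   -0.03  0.02] cerr [-0.21 -0.31] tipang 278.12513597643556
corr x,y [0.01 0.38]
```

Call:
drive_tool(
  moves=[20,0,-1.6,0,0,0,-2,20,0,-1.7,0,0,0,-2,20,-0.1,-1.6,0,0,0,-2,20,-0.1,-1.7,0,0,0,-2,20,0,-1.7,0,0,0,-2,20,-0.1,-0.8,0,0,0,-1,20,0,0,0,0,0,0],
)

```text
t: 13.2
tool_pos: [0.5298, -0.1273, 0.2468]
orientation: [0.637, 3.076, 0.0]
force: [0.3, -1.1, -3.3]
opening: 0.0262
gripper_force: 40.0
```

```bash
python3 st.py
```

```text
13.2 z 0.0010306668288760923 phi 154.49773875658948 handle ang 154.91190531147004 F [ 0.32 -1.14 -3.28] M [ 0.03  0.03 -0.  ] cerr [-0.14 -0.33] tipang 289.0977387565895
corr x,y [0.01 0.36]
```

Call:
drive_tool(
  moves=[20,0,-0.7,0,0,0,-1,20,0,-0.8,0,0,0,-1,20,0,0,0,0,0,0],
)

```text
t: 13.5
tool_pos: [0.5291, -0.1287, 0.2468]
orientation: [0.581, 3.087, -0.0]
force: [0.4, 0.4, -2.6]
opening: 0.0256
gripper_force: 40.0
```

Call:
drive_tool(
  moves=[20,0,-0.8,0,0,0,-1,20,-0.1,-0.8,0,0,0,-1,20,0,0,0,0,0,0],
)

```text
t: 13.8
tool_pos: [0.5286, -0.1303, 0.2468]
orientation: [0.526, 3.097, -0.0]
force: [1.1, -0.1, -1.9]
opening: 0.0256
gripper_force: 40.0
```

Call:
drive_tool(
  moves=[20,0,-0.9,0,0,0,-1,20,0,-0.9,0,0,0,-1,20,0,0,0,0,0,0],
)

```text
t: 14.1
tool_pos: [0.528, -0.1321, 0.2467]
orientation: [-0.472, -3.106, 0.0]
force: [0.1, -0.2, -1.8]
opening: 0.0256
gripper_force: 40.0
```

Call:
drive_tool(
  moves=[20,0,-0.9,0,0,0,-1,20,0,-0.8,0,0,0,-1,20,0,0,0,0,0,0],
)

```text
t: 14.4
tool_pos: [0.5275, -0.1337, 0.2467]
orientation: [-0.418, -3.114, 0.0]
force: [-1.0, 0.3, -3.1]
opening: 0.0258
gripper_force: 40.0
```

```bash
python3 st.py
```

```text
14.4 z 0.0009364383489783301 phi 162.60801287594123 handle ang 163.09333350717563 F [-0.96  0.3  -3.14] M [ 0.01 -0.05  0.05] cerr [-0.23 -0.38] tipang 297.2080128759412
corr x,y [-0.12  0.42]
```

Call:
drive_tool(
  moves=[20,0,-0.8,0,0,0,-1,20,0,0,0,0,0,0],
)

```text
t: 14.6
tool_pos: [0.5274, -0.1344, 0.2468]
orientation: [0.391, 3.117, -0.0]
force: [-0.4, 0.9, -2.0]
opening: 0.0256
gripper_force: 40.0
```

Call:
drive_tool(
  moves=[20,0,-0.8,0,0,0,-1,20,-0.1,-0.8,0,0,0,-1,20,0,0,0,0,0,0],
)

```text
t: 14.9
tool_pos: [0.5271, -0.136, 0.2467]
orientation: [0.336, 3.124, -0.0]
force: [-0.8, 0.7, -3.0]
opening: 0.0258
gripper_force: 40.0
```

Call:
drive_tool(
  moves=[20,0,-0.8,0,0,0,-1,20,-0.1,-0.8,0,0,0,-1,20,0,0,0,0,0,0],
)

```text
t: 15.2
tool_pos: [0.5266, -0.1377, 0.2466]
orientation: [-0.282, -3.128, 0.0]
force: [-1.2, -0.5, -2.7]
opening: 0.0262
gripper_force: 40.0
```

Call:
drive_tool(
  moves=[20,0,-0.8,0,0,0,-1,20,-0.1,-0.8,0,0,0,-1,20,0,0,0,0,0,0],
)

```text
t: 15.5
tool_pos: [0.5263, -0.1393, 0.2466]
orientation: [-0.228, -3.132, 0.0]
force: [-4.4, -0.7, 0.1]
opening: 0.0256
gripper_force: 40.0
```

```bash
python3 st.py
```

```text
15.5 z 0.0007853227876604141 phi 169.5889832258837 handle ang 170.1282687281473 F [-4.42 -0.72  0.05] M [-0.34  0.82 -0.34] cerr [-0.33 -0.43] tipang 304.1889832258837
corr x,y [-0.26  0.47]
```

Contact is felt: Fx is -4.4 N with the tip at about 304°. I'll press slightly more and hold.

Call:
drive_tool(
  moves=[20,0,-0.4,0,0,0,-0.5,20,0,0,0,0,0,0],
)

```text
t: 15.7
tool_pos: [0.5263, -0.1397, 0.2466]
orientation: [-0.215, -3.133, 0.0]
force: [-4.9, -2.2, 0.6]
opening: 0.0255
gripper_force: 40.1
```

Call:
drive_tool(
  moves=[20,0,-0.3,0,0,0,-0.4,20,0,0,0,0,0,0,20,0,0,0,0,0,0,20,0,0,0,0,0,0,20,0,0,0,0,0,0,20,0,0,0,0,0,0],
)

```text
t: 16.3
tool_pos: [0.5262, -0.1399, 0.2466]
orientation: [-0.204, -3.134, 0.0]
force: [-5.9, -1.0, -1.4]
opening: 0.0257
gripper_force: 40.1
```

```bash
python3 st.py
```

```text
16.3 z 0.0007566022674160566 phi 170.44075001760862 handle ang 170.86088035452974 F [-5.87 -1.   -1.44] M [-0.44  1.02 -0.53] cerr [-0.36 -0.33] tipang 305.0407500176086
corr x,y [-0.31  0.37]
```

About 6 N has been held for over half a second, and its direction matches the arc tangent. I'll ease back off the pad and set the foot down.

Call:
drive_tool(
  moves=[20,0,0.8,0,0,0,1,20,0,0.8,0,0,0,1,20,0,0.8,0,0,0,1,20,0,0.8,0,0,0,1,20,0,0,0,0,0,0],
)

```text
t: 16.8
tool_pos: [0.5273, -0.1363, 0.2468]
orientation: [0.314, 3.125, 0.0]
force: [-1.8, -0.8, -3.4]
opening: 0.0257
gripper_force: 40.0
```

```bash
python3 st.py
```

```text
16.8 z 0.000979804080672081 phi 166.43608598320256 handle ang 166.35469095797902 F [-1.76 -0.78 -3.4 ] M [ 0.04  0.26 -0.07] cerr [0.24 0.02] tipang 301.03608598320255
corr x,y [ 0.23 -0.07]
```

Call:
drive_tool(
  moves=[20,0,0.8,0,0,0,1,20,0,0.8,0,0,0,1,20,0,0,0.5,0,0,0,20,0,0,0.4,0,0,0,20,0,0,0,0,0,0],
)

```text
t: 17.3
tool_pos: [0.5275, -0.135, 0.2459]
orientation: [0.367, 3.12, 0.0]
force: [-0.6, 0.2, -2.6]
opening: 0.026
gripper_force: 40.0
```

```bash
python3 st.py
```

```text
17.3 z 6.340994990999826e-05 phi 164.47032412317495 handle ang 164.76093698755344 F [-0.58  0.22 -2.61] M [ 0.02 -0.06 -0.01] cerr [ 0.06 -0.27] tipang 299.07032412317494
corr x,y [0.12 0.25]
```

Call:
drive_tool(
  moves=[20,0,0,0.5,0,0,0,20,0,0,0.5,0,0,0,20,0,0,0,0,0,0],
)

```text
t: 17.6
tool_pos: [0.5276, -0.1351, 0.2459]
orientation: [0.367, 3.12, -0.0]
force: [-3.0, 1.8, 6.3]
opening: 0.026
gripper_force: 40.0
```

Call:
drive_tool(
  moves=[20,0,0,-0.7,0,0,0,20,0,0,0,0,0,0,32,0,0,0,0,0,0,50,0,0,0,0,0,0,60,0,0,0,0,0,0,60,0,0,0,0,0,0,60,0,0,0,0,0,0],
)

```text
t: 18.3
tool_pos: [0.5274, -0.1351, 0.2455]
orientation: [-0.368, -3.12, -0.0]
force: [0.2, 0.7, -0.1]
opening: 0.0581
gripper_force: 0.0
```

Call:
drive_tool(
  moves=[60,0,0,-5,0,0,0,60,0,0,-20,0,0,0,60,0,0,-30,0,0,0,60,0,0,-45,0,0,0,60,0,0,-45,0,0,0,60,40,0,0,0,0,0,60,40,0,0,0,0,0,60,0,0,0,0,0,0],
)

```text
t: 19.1
tool_pos: [0.4462, -0.1154, 0.39]
orientation: [-0.367, -3.118, -0.001]
force: [0.4, -0.6, -0.1]
opening: 0.0599
gripper_force: 0.0
```

```bash
python3 - <<'E'
from h import *; from hk import *
s=robot.read_state();print(s['t'],s['tool_pos'],s['force'],s['opening'])
c=snap('side','s9');w=snap('wrist','w9')
# red handle top: predicted vs seen
phi=164.6;h=O+rot(Y+phi)@[.05,0];print('pred handle',h)
d=c['depth'];im=c['color'].astype(int);m=(im[...,0]>110)&(im[...,1]<50)&(im[...,2]<50)
v,u=np.where(m); k=(abs(u-proj(c,[*h,.05])[0])<25)&(abs(v-proj(c,[*h,.05])[1])<40);v,u=v[k],u[k]
P=np.array([px(c,a,b) for a,b in zip(u,v)]);print(len(P),P.min(0),P.max(0),P[P[:,2]>.09].mean(0))
im=w['color'].astype(int);m=(im[...,0]>110)&(im[...,1]<60)&(im[...,2]<60);v,u=np.where(m)
if len(u):
    P=np.array([px(w,a,b) for a,b in zip(u,v)]);P=P[abs(P[:,2]-.094)<.006];print('wrist',len(P),P.min(0),P.max(0),P.mean(0))
# ball
for n,c0 in(('s4',load('s4')),('s9',c)): print(n,px(c0,350+350/6,225+222/6))
E
```

```text
19.1 [ 0.44619569 -0.11535114  0.39003561] [ 0.3835169  -0.63908358 -0.13517069] 0.059908306991252186
pred handle [ 0.52454106 -0.13379751]
262 [ 0.51022285 -0.15080732  0.01171432] [ 0.54023872 -0.12565166  0.09503347] [ 0.5239636  -0.13768944  0.09322408]
wrist 728 [ 0.51061806 -0.14833077  0.08808201] [ 0.53736315 -0.12037196  0.09462457] [ 0.52298287 -0.13404328  0.09329561]
s4 [ 0.63345063 -0.18181397  0.08635794]
s9 [ 0.63162718 -0.18361427  0.08869879]
```

The handle stands within 2 mm of where it should be, its top is at 93 mm, and the switch is still down. I'll hand in.

```bash
python3 -c "
from plant import robot; print(robot.close_job())"
```

```text
the job is handed in; nothing more can be done
None
```

I handed the job in at about 19 s, and no verdict came back: the switch is on its lower stop, and the hook went through the ring into the socket, was pressed on the buffer at about 6 N for over half a second, eased off and left standing upright, with the plate, pot lid, spatula and salt jar not touched as far as I could tell (not re-measured).

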